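Square up the coaster stack in its tray

TASK

The four wooden coasters lie askew in their tray: tap the stack from its open sides until all four lie flat and flush against both the far fence and the end stop, edges lined up. Tap gently, by feel: do not hammer the fence or shove the clamped end stop out of its place, and leave everything else on the counter where it stands.

Things in the scene. Friction and masses are not known exactly. Their poses are not given: they have to be found in the camera images.
- tray: Lacquered light-wood coaster tray, fixed to the counter. Origin: on the counter under the tray; x points to the far fence, y to the tray's left. Base 8 mm thick, x -67 to +67, y -80 to +60 mm; the coasters lie on it at z = 8 mm. Fence: fixed wall along +x, inner face at x = +55 mm, top at z = 36 mm. The -x and +y sides are open; the end stop stands along -y.
- stop_guide: Guide of the end stop, fixed in the tray (same origin and axes). On it a wood bar parallel to x (the end stop, 80 mm long, x -33 to +47 mm, 10 mm thick, top at z = 36 mm) is clamped with its inner face anywhere from y = -60 to -42 mm, fixed during the job. That setting is not reported: feel or look for it. The clamp withstands a gentle push (20 N) and slips at about 45 N.
- coaster_0: Lacquered dark-wood square coaster, 95 x 95 x 7 mm, about 60 g, number 0 from the bottom of the stack of four; underside 8 mm above the counter. Origin: centre of its underside; z up, x and y along its edges. Starts up to 45 mm short of fence and stop, turned up to 0.15 rad against the tray. Slides easily (about 1 N).
- coaster_1: Lacquered dark-wood square coaster, 95 x 95 x 7 mm, about 60 g, number 1 from the bottom of the stack of four; underside 15 mm above the counter. Origin: centre of its underside; z up, x and y along its edges. Starts up to 45 mm short of fence and stop, turned up to 0.15 rad against the tray. Slides easily (about 1 N).
- coaster_2: Lacquered dark-wood square coaster, 95 x 95 x 7 mm, about 60 g, number 2 from the bottom of the stack of four; underside 22 mm above the counter. Origin: centre of its underside; z up, x and y along its edges. Starts up to 45 mm short of fence and stop, turned up to 0.15 rad against the tray. Slides easily (about 1 N).
- coaster_3: Lacquered dark-wood square coaster, 95 x 95 x 7 mm, about 60 g, number 3 from the bottom of the stack of four; underside 29 mm above the counter. Origin: centre of its underside; z up, x and y along its edges. Starts up to 45 mm short of fence and stop, turned up to 0.15 rad against the tray. Slides easily (about 1 N).
- salt: Bystander: clear salt shaker, 44 mm across, 90 high mm. Origin: centre of its underside. Leave it where it is.
- mug: Bystander: white mug, 83 mm across without its handle, 94 high mm. Origin: centre of its underside. Leave it where it is.
- jam: Bystander: jam jar, 65 mm across, 83 high mm. Origin: centre of its underside. Leave it where it is.
- tea: Bystander: tea box, 65 x 122 x 76 high mm. Origin: centre of its underside. Leave it where it is.
- spice: Bystander: spice jar, 46 mm across, 106 high mm. Origin: centre of its underside. Leave it where it is.
- lemon: Bystander: lemon, 78 x 55 x 56 mm. Origin: centre of its underside. Leave it where it is.
- pepper: Bystander: wooden pepper mill, 58 mm across, 150 high mm. Origin: centre of its underside. Leave it where it is.
- pod: Bystander: coffee pod, 49 mm across, 43 high mm. Origin: centre of its underside. Leave it where it is.

How it is judged:
At the end, for the whole second after the job is handed in: All four coasters lie flat (within 0.05 rad) in the tray, each with its edge within 2 mm of the fence and within 2 mm of the end stop, square to the tray within 0.035 rad, and at rest (x of coaster_0 in the frame of tray between 0.0055 and 0.0095 m and y of coaster_0 in the frame of stop_face between 0.0455 and 0.0495 m and angle between the x axis of each of coaster_0, coaster_1, coaster_2, coaster_3 and the x axis of tray, either way round below 0.035 rad and angle between each of coaster_0, coaster_1, coaster_2, coaster_3's own z axis and vertical below 0.05 rad and linear speed of each of coaster_0, coaster_1, coaster_2, coaster_3 below 0.01 m/s and x of coaster_1 in the frame of tray between 0.0055 and 0.0095 m and y of coaster_1 in the frame of stop_face between 0.0455 and 0.0495 m and x of coaster_2 in the frame of tray between 0.0055 and 0.0095 m and y of coaster_2 in the frame of stop_face between 0.0455 and 0.0495 m and x of coaster_3 in the frame of tray between 0.0055 and 0.0095 m and y of coaster_3 in the frame of stop_face between 0.0455 and 0.0495 m); the robot touches nothing.
It fails at once if the tray or its end stop is struck or pressed with more than 100 N (contact force between tray and anything else above 100 N).
It fails at once if the end stop is shoved more than 5 mm out of its place (distance of stop_face from where it was at the start of the episode above 0.005 m).
It fails at once if a bystander is moved by more than 20 mm (distance of any of salt, mug, jam, tea, spice, lemon, pepper, pod from where it was at the start of the episode above 0.02 m).
It also fails if it takes over 72 s, if anything falls off the work surface, if the arm or the gripper's body presses on something with over 40 N, if the wrist force passes 120 N, or if a joint passes its speed limit or range.

ROBOT

A 7-joint arm with a two-finger parallel gripper is mounted at the origin on a cart in front of the work surface, level with it; the furniture and walls round the work are solid. World frame = base frame: x ahead of the robot, y to its left, z up, the work surface at z = 0. Lengths are in m, angles in rad, forces in N, time in s.
With the tool pointing down it reaches from about 0.425 to 0.875 m from the base axis. Payload 4.7 kg.
Tool frame: the origin (TCP) lies midway between the tips of the shut fingers; the grasp point (between the pads) lies 19 mm behind it (ctrl.grip_point_offset is the distance from the TCP to the grasp point, in m); z points along the fingers, y is the line along which they close (so a half turn about z gives the same grasp; the last joint's range is limited). The gripper opens to 87 mm and grips with 3 to 60 N. Pads are 19 mm wide; open, the fingers measure 117 mm over their backs; the gripper's body (75 mm by 190 mm) begins 51 mm behind the grasp point.
Start: joints at [1.188, 0.321, -0.07, 1.45, 0.023, 1.371, -0.057], TCP at [0.251, -0.6, 0.223] pointing down, gripper open.
Joint ranges: [-2.86, 2.86], [-0.3, 2.09], [-1.38, 1.24], [0.06, 2.45], [-1.56, 4.7], [0.09, 2.05], [-2.69, 2.69]. Speed limits (rad/s): [2.57, 2.57, 3.14, 3.14, 3.14, 3.14, 3.14].

INTERFACE

Orientations are given as a rotation vector (axis times angle).
In Python, from bench import ctrl gives the robot as it stands.
- The arm moves only by the tool move_arm, never from a script. Its argument "increments" is text: rows parted by semicolons, each of 7 numbers parted by spaces: the shift along the world's x, y, z in mm, then the turn, a rotation vector about the world's x, y, z in degrees, then the closure in counts, from 0 (fully open) to 255 (shut). A call has exactly 8 rows; each row shifts and turns the commanded pose from where the row before left it; what a row does not reach is not made up. A row lasts 1/12 s, in which the tool goes at most 41.7 mm and 7.16 degrees, less where a joint would pass 70% of its speed; a pose out of reach is approached as far as the arm can. A call with a gripper value outside its range is refused whole. The fingers move at their own pace and stop on an object; "grip_force" is the grip in N (left out, the last holds). Time passes only in rows, so rows that do not move let the fingers close, or fill a call up. It gives the time, the measured TCP pose, the force, the opening and the grip force at its end, in the units of the state.
- ctrl.get_state(): the state, without advancing time (a new reading comes with each control period).
- ctrl.get_image(name): name is "side" or "top"; returns a dict with "frame" (384x512x3 uint8, red, green, blue), "depth" (384x512 float32, m along the optical axis (not along the pixel's ray), 0 where there is no reading), "fx", "fy", "cx", "cy" (pixels), "k1" (the pictures are not rectified: a ray, as slopes to the right and down, at radius r is drawn at 1 + k1 r^2 times it, then the intrinsics apply), "position" and "orientation" of the camera in the world. Camera axes: x right, y down, z forward; pixel columns grow to the right and rows downward; lengths in m; the calibration is good to about 2 mm. A picture is of the moment at which its call begins.
- ctrl.close_job(): hands the job in; it is judged then, once.
Trained networks look in a picture, given as the dict that the camera call returned (one of the last four; its "shot" number tells which), for a name from the list of things; names that differ only in an ending like _2 or _b are one class to them, and where a whole thing is asked for, a point or a joint stands for the part that bears it (a point fixed in the world has none). Each returns a list of dicts, best first, with "score" (0 to 1); they miss things now and then, are a little off and sometimes report something else, mostly with a low value. They report only what shows in the picture. A call takes as long as a camera call.
- ctrl.find_in(target, picture): "centre" ([x, y, z] in m, in world coordinates, good to about 4 mm: the middle of the surface that is visible of it).
- ctrl.silhouettes(target, picture): "region" (384x512 bool, what is visible of it).
The state is a dict: "time": time; "joint_positions": joint angles; "qd": joint speeds; "joint_torque": joint torques, N m; "position": TCP position; "tool_rot": TCP orientation; "ft_force": force on the tool from outside, world axes, zero at the start; "torque": the same for the moment, N m; "grip_width": opening from 0.0 (shut) to 1.0 (fully open); "grip_force": force on a finger pad.
Only numpy, scipy, OpenCV 4.12 (cv2) and the standard library are available. Lean on these libraries where they do the work, as an engineer would, in place of code of your own. Each camera call takes 0.05 s, during which the arm holds its last target. There are 200 camera calls.

## Working session

There is one attempt and no reset: what is moved stays moved. The work goes in short steps, Python scripts to look and compute and a tool call to move; the robot and the scene stay as the last step left them, time stands still between calls to the robot, and variables do not carry over. Pictures are saved under pics/ and viewed, at most 10 in all, crops included, and the job is handed in when it is done.

Besides the shell and the picture viewer there is one more tool, called by a JSON object that holds its "op" and its "data", one argument or row to a line. move_arm: Moves the arm, as the interface text tells. Its arguments: {"type":"object","properties":{"increments":{"type":"string"},"grip_force":{"type":"number"}},"required":["increments"]}

```bash
mkdir -p pics
cat > h.py <<'E'
import numpy as np, cv2
from scipy.spatial.transform import Rotation as R
from bench import ctrl
def world(p):
    h,w=p["depth"].shape
    v,u=np.mgrid[0:h,0:w].astype(float)
    xd=(u-p["cx"])/p["fx"]; yd=(v-p["cy"])/p["fy"]
    x,y=xd.copy(),yd.copy()
    for _ in range(8):
        s=1+p["k1"]*(x*x+y*y); x,y=xd/s,yd/s
    d=p["depth"]; c=np.stack([x*d,y*d,d],-1)
    o=np.array(p["orientation"])
    Rm=R.from_rotvec(o).as_matrix() if o.shape==(3,) else (o if o.shape==(3,3) else R.from_quat(o).as_matrix())
    return c@Rm.T+np.array(p["position"])
def save(n,im): cv2.imwrite("pics/"+n,cv2.cvtColor(im,cv2.COLOR_RGB2BGR))
E
python3 - <<'E'
from h import *
s=ctrl.get_state(); print({k:np.round(v,3) for k,v in s.items()})
t=ctrl.get_image("top"); q=ctrl.get_image("side")
print(t["position"],t["orientation"],t["fx"],t["k1"])
save("a.png",cv2.resize(np.vstack([t["frame"],q["frame"]]),(450,600)) if 0 else cv2.resize(t["frame"],(800,600)))
save("b.png",cv2.resize(q["frame"],(800,600)))
for n in "tray stop_guide coaster_0 salt mug jam tea spice lemon pepper pod".split():
    for nm,p in(("top",t),("side",q)):
        print(n,nm,[(np.round(d["centre"],3),round(d["score"],2)) for d in ctrl.find_in(n,p)[:4]])
np.save("wt.npy",world(t)); np.save("ft.npy",t["frame"])
np.save("ws.npy",world(q)); np.save("fs.npy",q["frame"])
E
```

```text
{'time': np.float64(0.0), 'joint_positions': array([ 1.188,  0.322, -0.07 ,  1.452,  0.023,  1.371, -0.057]), 'qd': array([ 0.001, -0.002, -0.001,  0.001,  0.002, -0.   ,  0.   ]), 'joint_torque': array([-0.0000e+00, -4.9129e+01, -4.0400e-01, -3.1254e+01, -6.4000e-02,
        4.4000e-02,  0.0000e+00]), 'position': array([ 0.251, -0.599,  0.221]), 'tool_rot': array([-3.078e+00, -6.190e-01,  1.000e-03]), 'ft_force': array([-0.296, -0.196, -0.742]), 'torque': array([-0.016, -0.025, -0.034]), 'grip_force': np.float64(0.0), 'grip_width': np.float64(1.002)}
[ 0.21068236 -0.01683876  1.31743047] [-2.09481819  2.14921935 -0.19797985] 464.9923743775823 -0.09335396023922592
tray top [(array([ 0.489, -0.087,  0.009]), 0.8), (array([ 0.464, -0.102,  0.034]), 0.18)]
tray side [(array([ 0.435, -0.07 ,  0.008]), 0.97)]
stop_guide top [(array([ 0.466, -0.104,  0.034]), 0.6)]
stop_guide side [(array([ 0.415, -0.062,  0.017]), 0.61), (array([ 0.445, -0.112,  0.034]), 0.5)]
coaster_0 top [(array([ 0.373, -0.239,  0.105]), 0.66), (array([ 0.434, -0.024,  0.035]), 0.65), (array([0.428, 0.331, 0.075]), 0.
[... 288 characters left out ...]
p [(array([ 0.394, -0.328,  0.049]), 0.68)]
mug side [(array([ 0.361, -0.333,  0.053]), 0.91)]
jam top [(array([0.511, 0.353, 0.083]), 0.84)]
jam side [(array([0.513, 0.335, 0.053]), 0.65)]
tea top [(array([0.425, 0.334, 0.078]), 0.88)]
tea side [(array([0.422, 0.308, 0.071]), 0.87), (array([0.514, 0.332, 0.055]), 0.37)]
spice top [(array([ 0.37 , -0.239,  0.102]), 0.64)]
spice side [(array([ 0.361, -0.262,  0.049]), 0.51)]
lemon top [(array([ 0.474, -0.212,  0.05 ]), 0.96), (array([ 0.437, -0.025,  0.033]), 0.25)]
lemon side []
pepper top [(array([ 0.391, -0.401,  0.12 ]), 0.73)]
pepper side [(array([ 0.387, -0.434,  0.062]), 0.63)]
pod top []
pod side [(array([0.535, 0.261, 0.032]), 0.59)]
```

View pics/a.png

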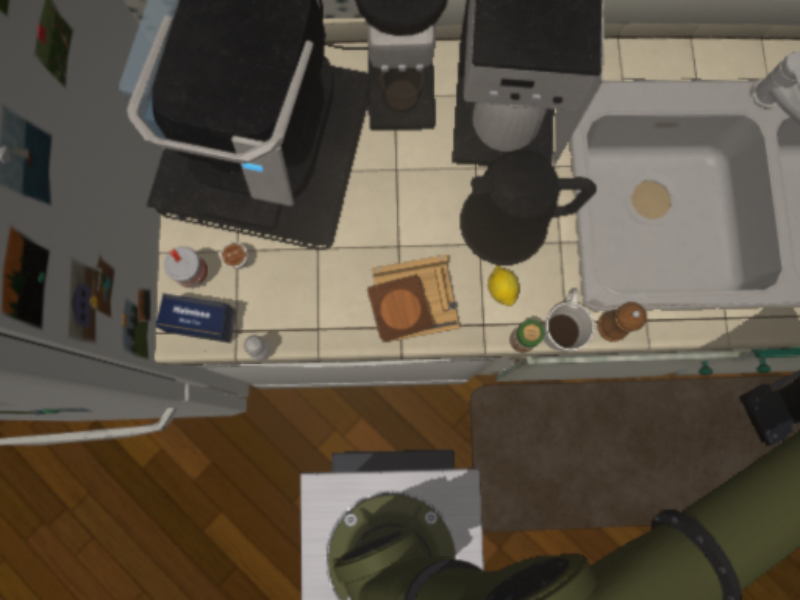

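View pics/b.png

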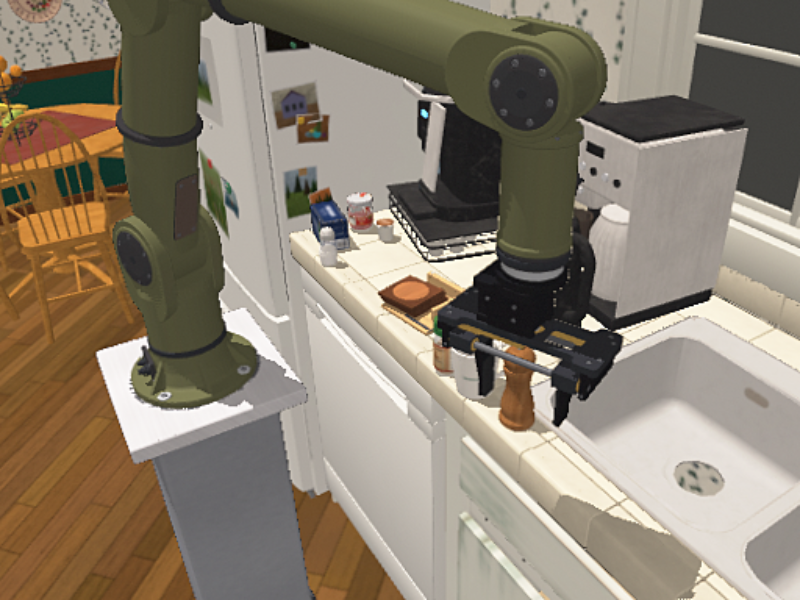

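The top picture shows the stack at (400,308), with the fence along (410,262), the stop at (440,290), the lemon at (503,286) and the kettle at (510,215). In the side view the stack is at (412,293). Next I measure the tray frame.

Run:
```python
from h import *
W=np.load("wt.npy");F=np.load("ft.npy").astype(int)
# region around tray
m=(W[...,0]>.34)&(W[...,0]<.58)&(W[...,1]>-.16)&(W[...,1]<.09)&(W[...,2]>.003)&(W[...,2]<.05)
cr=F[150:225,225:305].astype(np.uint8); save("c.png",cv2.resize(cr,None,fx=7.5,fy=7.5,interpolation=cv2.INTER_CUBIC))
hi=m&(W[...,2]>.028); dark=F.sum(-1)<330
r=F[...,0]-F[...,2]
def rect(k,name):
    k=cv2.morphologyEx(k.astype(np.uint8),cv2.MORPH_OPEN,np.ones((3,3)))>0
    P=(W[k][:,:2]*1000).astype(np.float32); print(name,len(P),np.round(W[k][:,2].mean(),4),cv2.minAreaRect(P), np.round(cv2.boxPoints(cv2.minAreaRect(P)),0).tolist())
rect(m,"all>3mm"); rect(hi,"hi")
print("gray sample",F[194,256],F[200,240],F[170,262],F[185,283])
g=F[...,1]
rect(hi&(g<95),"hi dark"); rect(hi&(g>115),"hi light")
for row in range(160,220,3): print(row,' '.join(f"{int(W[row,c,2]*1000):3d}/{F[row,c,1]:3d}" for c in range(230,300,3)))
```

```text
all>3mm 2449 0.0255 ((472.21807861328125, -55.50062561035156), (168.78582763671875, 239.92633056640625), 12.644094467163086) [[364.0, 43.0], [416.0, -191.0], [581.0, -154.0], [528.0, 80.0]]
hi 1446 0.0353 ((455.62054443359375, -46.971595764160156), (136.2725830078125, 150.84800720214844), 9.024380683898926) [[376.0, 17.0], [400.0, -132.0], [535.0, -111.0], [511.0, 38.0]]
gray sample [144  92  55] [96 66 46] [172 134  87] [180 141  89]
hi dark 990 0.0353 ((435.6776123046875, -24.887039184570312), (98.69901275634766, 95.1286392211914), 15.189705848693848) [[376.0, 8.0], [401.0, -84.0], [496.0, -58.0], [471.0, 34.0]]
hi light 264 0.0353 ((483.634033203125, -44.12591552734375), (134.06292724609375, 99.80294799804688), 89.61698150634766) [[433.0, -111.0], [533.0, -111.0], [534.0, 23.0], [434.0, 23.0]]
160   0/166 1317/163   0/164  -1/163   2/164   0/163   0/163   0/161  -5/128  -3/165  -1/168  -3/167  -3/168   2/167  -1/168  -1/170  -1/168   0/167  -2/164  -1/165  -3/166   3/165  -5/165   0/163
163  -3/165  -1/165   0/164  -7/164   3/164   5/164  -3/163  -2/162   0/136  -3/167   1/169   2
[... 2929 characters left out ...]
  33/ 90  35/ 83  33/ 58  31/ 57  33/ 57  35/ 56   9/ 61   2/ 76  10/ 86   5/108   6/125   2/121  -9/ 99  -9/ 92
211   0/154   1/156   1/154   0/156  28/ 77  39/ 61  38/ 60  34/ 60  38/ 63  35/ 63  33/ 58  37/ 58  32/ 57  30/ 70   4/112   5/122   5/133   6/136   2/133  -4/124  -3/154   1/156  -4/159  -1/160
214   4/165   1/164   1/164  -3/164  26/123  32/ 58  38/ 60  33/ 59  35/ 59  31/ 62   6/ 82  13/114   7/133   7/126   4/136  -2/156   0/160   0/162  -4/163  -2/164   0/161  -3/160   4/161   1/159
217   0/164   1/164   3/164  -1/162   0/161  36/ 74  33/ 61  10/ 92   0/ 99   3/125   0/155  -1/163   4/165   0/166   2/165   1/162  -3/164  -2/163   0/165   5/163  -1/162  -4/162  -1/159   5/158
```

View pics/c.png

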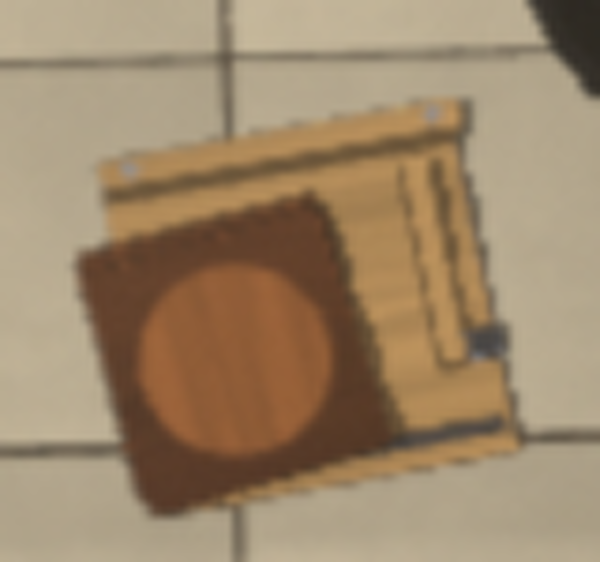

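The crop shows the fence's inner top edge running from (105,192) to (462,130). The stop's inner top edge runs from (402,165) to (440,360). The top coaster's corners are at (80,255), (310,195), (400,440) and (150,515). I project these onto the z = 36 mm plane.

```bash
cat >> h.py <<'E'
def pix2plane(p,uv,z):
    K=np.array([[p["fx"],0,p["cx"]],[0,p["fy"],p["cy"]],[0,0,1.]])
    n=np.array([[(u-p["cx"])/p["fx"],(v-p["cy"])/p["fy"]] for u,v in uv]); x=n.copy()
    for _ in range(8): x=n/(1+p["k1"]*(x**2).sum(1,keepdims=True))
    o=np.array(p["orientation"]); Rm=R.from_rotvec(o).as_matrix()
    d=np.c_[x,np.ones(len(x))]@Rm.T; c=np.array(p["position"])
    return c+d*((z-c[2])/d[:,2])[:,None]
E
python3 - <<'E'
from h import *
t=ctrl.get_image("top")
g=lambda L:[(225-.5+a/7.5+.0,150-.5+b/7.5) for a,b in L]
P=lambda L,z:pix2plane(t,g(L),z)[:,:2]
f=P([(105,192),(462,130)],.036); s=P([(402,165),(440,360)],.036)
c=P([(80,255),(310,195),(400,440),(150,515)],.036)
b=P([(520,447),(220,503),(105,215)],.008)
o=P([(98,163),(468,98)],.036)
np.set_printoptions(precision=4,suppress=True)
print("fence",f,"outer",o,"\nstop",s,"\ncoaster",c,c.mean(0),"\nbase",b)
df=f[0]-f[1]; yaw=np.arctan2(-df[0],df[1]); ds=s[0]-s[1]; print("yaw fence",yaw,"yaw stop",np.arctan2(ds[1],ds[0]), "outer",np.arctan2(*( (o[0]-o[1])*[-1,1])))
e=[c[1]-c[2],c[0]-c[3]]; print("coaster yaw",[np.arctan2(v[1],v[0]) for v in e],[np.linalg.norm(v) for v in e])
yaw=np.arctan2(*( (o[0]-o[1])*[-1,1]));
R2=np.array([[np.cos(yaw),-np.sin(yaw)],[np.sin(yaw),np.cos(yaw)]])
# tray origin from fence mid (x=.055), and y from ends (-.08,.06)
tf=lambda q:q@R2
fx=tf(f)[:,0].mean()-.055; ox=tf(o)[:,0].mean()-.067; fy=tf(o)[:,1]-[.06,-.08]
print("ox from fence",fx,ox,"oy",fy,"base x",tf(b)[:2,0]+.067,"base y",tf(b)[0,1]+.08,tf(b)[2,1]-.06)
O=np.array([(fx+ox)/2,fy.mean()]); print("origin",R2@O)
print("stop face tray",tf(s)-O,"\ncoaster tray",tf(c)-O)
E
```

```text
fence [[ 0.4999  0.0213]
 [ 0.5204 -0.114 ]] outer [[ 0.5111  0.0237]
 [ 0.5327 -0.1168]] 
stop [[ 0.5074 -0.0909]
 [ 0.4324 -0.1024]] 
coaster [[ 0.4759  0.0311]
 [ 0.4967 -0.0558]
 [ 0.4027 -0.0864]
 [ 0.377   0.007 ]] [ 0.4381 -0.026 ] 
base [[ 0.403  -0.1334]
 [ 0.3846 -0.019 ]
 [ 0.4971  0.0223]]
yaw fence 0.15027726062277705 yaw stop 0.1525290614199556 outer 0.15258589548713872
coaster yaw [np.float64(0.3144292677406756), np.float64(0.23908604012676518)] [np.float64(0.09887224568887336), np.float64(0.10176363322128408)]
ox from fence 0.4421363569192838 0.4418063401166807 oy [-0.1143 -0.1164] base x [0.445  0.4442] base y -0.11310121199767838 -0.11354157729347936
origin [ 0.4544 -0.0468]
stop face tray [[ 0.0457 -0.0516]
 [-0.0301 -0.0516]] 
coaster tray [[ 0.0331  0.0738]
 [ 0.0405 -0.0153]
 [-0.0571 -0.0313]
 [-0.0683  0.065 ]]
```

{"op": "move_arm", "data": {
  "increments": "20 41 0 0 0 0 160;20 41 0 0 0 0 160;0 41 0 0 0 0 160;0 41 0 0 0 0 160;0 41 0 0 0 0 160;0 41 0 0 0 0 160;0 41 0 0 0 0 160;0 41 0 0 0 0 160"
}}

```text
time: 1.92
position: [0.2875, -0.2767, 0.2226]
tool_rot: [3.079, 0.619, 0.0]
ft_force: [1.3, 1.3, 0.9]
grip_width: 0.477
grip_force: 0.0
```

{"op": "move_arm", "data": {
  "increments": "5 27 0 0 0 -2 160;5 27 0 0 0 -2 160;5 27 0 0 0 -2 160;5 27 0 0 0 -2 160;5 27 0 0 0 -2 160;5 27 0 0 0 -2 160;5 27 0 0 0 -2 160;5 27 0 0 0 0 160"
}}

```text
time: 2.58
position: [0.345, -0.0829, 0.2185]
tool_rot: [-3.121, -0.262, 0.026]
ft_force: [1.1, -0.5, -0.6]
grip_width: 0.372
grip_force: 0.0
```

Run:
```python
from h import *
s=ctrl.get_state(); print({k:np.round(s[k],4).tolist() for k in("time","joint_positions","position","tool_rot","ft_force")})
```

```text
{'time': 2.5833, 'joint_positions': [0.3546, -0.3012, -0.1523, 2.0842, -0.0506, 1.3746, -1.1834], 'position': [0.345, -0.0829, 0.2185], 'tool_rot': [-3.1207, -0.2621, 0.0264], 'ft_force': [1.088, -0.4793, -0.6307]}
```

{"op": "move_arm", "data": {
  "increments": "0 0 -25 0 0 0 160;0 0 -25 0 0 0 160;0 0 -25 0 0 0 160;0 0 -25 0 0 0 160;0 0 -25 0 0 0 160;0 0 -15 0 0 0 160;0 0 0 0 0 0 160;0 0 0 0 0 0 160"
}}

```text
time: 3.25
position: [0.3441, -0.0841, 0.0782]
tool_rot: [-3.12, -0.264, 0.029]
ft_force: [0.0, 0.4, 0.8]
grip_width: 0.371
grip_force: 0.0
```

```bash
cat >> h.py <<'E'
O=np.array([.4545,-.0465]); YAW=.152
R2=np.array([[np.cos(YAW),-np.sin(YAW)],[np.sin(YAW),np.cos(YAW)]])
def st():
    s=ctrl.get_state(); p=np.array(s["position"]); m=R.from_rotvec(s["tool_rot"]).as_matrix()
    print("t",round(s["time"],2),"pos",np.round(p,4),"tray mm",np.round((p[:2]-O)@R2*1000,1),"z",round(p[2]*1000,1),"phi",round(float(np.arctan2(m[1,0],m[0,0])),3),"zaxis",np.round(m[:,2],3),"F",np.round(s["ft_force"],1),"Ftray",np.round(np.array(s["ft_force"])[:2]@R2,1),"j",np.round(s["joint_positions"],2),"w",round(float(s["grip_width"]),3))
    return s
E
python3 -c "
from h import *
st()"
```

```text
t 3.25 pos [ 0.3441 -0.0841  0.0782] tray mm [-114.8  -20.4] z 78.2 phi 0.169 zaxis [-0.02   0.009 -1.   ] F [0.  0.4 0.8] Ftray [0.1 0.4] j [ 0.35 -0.16 -0.17  2.27 -0.04  1.05 -1.2 ] w 0.371
```

{"op": "move_arm", "data": {
  "increments": "0 13 0 -0.5 -1.1 -1 160;0 13 0 0 0 0 160;4 13 0 0 0 0 160;5 0 -10 0 0 0 160;5 0 -15 0 0 0 160;5 0 -15 0 0 0 160;0 0 -15 0 0 0 160;0 0 -11 0 0 0 160"
}}

```text
time: 3.92
position: [0.3652, -0.0453, 0.0131]
tool_rot: [3.132, 0.238, 0.006]
ft_force: [-1.1, -0.0, 1.1]
grip_width: 0.375
grip_force: 0.0
```

```bash
python3 -c "
from h import *
st()
p=ctrl.get_image('side'); save('d.png',cv2.resize(p['frame'][130:250,200:320],(600,600)))"
```

```text
t 3.92 pos [ 0.3652 -0.0453  0.0131] tray mm [-88.1  14.7] z 13.1 phi 0.152 zaxis [ 0.004 -0.    -1.   ] F [-1.1 -0.   1.1] Ftray [-1.1  0.1] j [ 0.31 -0.04 -0.25  2.32 -0.01  0.86 -1.35] w 0.375
```

View pics/d.png

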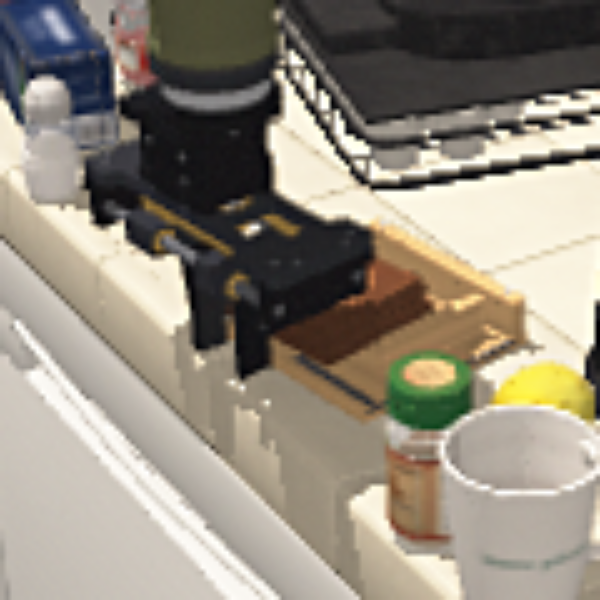

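The fingers stand at (205,330) and (255,350), just short of the stack's near edge. I start pushing towards the fence.

{"op": "move_arm", "data": {
  "increments": "3.5 0.5 -0.5 0 0 0 160;3.5 0.5 -0.5 0 0 0 160;3.5 0.5 0 0 0 0 160;3.5 0.5 0 0 0 0 160;3.5 0.5 0 0 0 0 160;3.5 0.6 0 0 0 0 160;3.5 0.6 0 0 0 0 160;3.5 0.6 0 0 0 0 160"
}}

```text
time: 4.63
position: [0.3918, -0.0408, 0.0113]
tool_rot: [3.132, 0.238, 0.001]
ft_force: [0.2, 0.1, 0.7]
grip_width: 0.368
grip_force: 0.3
```

```bash
python3 -c "
from h import *
st()"
```

```text
t 4.63 pos [ 0.3918 -0.0408  0.0113] tray mm [-61.2  15.1] z 11.3 phi 0.152 zaxis [ 0.001 -0.    -1.   ] F [0.2 0.1 0.7] Ftray [0.2 0. ] j [ 0.3   0.02 -0.26  2.27  0.01  0.85 -1.39] w 0.368
```

{"op": "move_arm", "data": {
  "increments": "1 0.15 0 0 0 0 160;1 0.15 0 0 0 0 160;1 0.15 0 0 0 0 160;1 0.15 0 0 0 0 160;1 0.15 0 0 0 0 160;1 0.15 0 0 0 0 160;1 0.15 0 0 0 0 160;1 0.15 0 0 0 0 160"
}}

```text
time: 5.3
position: [0.3996, -0.0397, 0.0113]
tool_rot: [3.132, 0.238, 0.001]
ft_force: [0.1, -0.2, -0.1]
grip_width: 0.37
grip_force: 0.3
```

```bash
python3 -c "
from h import *
st()"
```

```text
t 5.3 pos [ 0.3996 -0.0397  0.0113] tray mm [-53.2  15.1] z 11.3 phi 0.152 zaxis [ 0.001 -0.    -1.   ] F [ 0.1 -0.2 -0.1] Ftray [ 0.1 -0.2] j [ 0.29  0.04 -0.26  2.25  0.01  0.85 -1.4 ] w 0.37
```

{"op": "move_arm", "data": {
  "increments": "0.6 0.1 0 0 0 0 160;0.6 0.1 0 0 0 0 160;0.6 0.1 0 0 0 0 160;0.6 0.1 0 0 0 0 160;0.6 0.1 0 0 0 0 160;0 0 0 0 0 0 160;0 0 0 0 0 0 160;0 0 0 0 0 0 160"
}}

```text
time: 5.97
position: [0.4025, -0.0391, 0.0113]
tool_rot: [3.132, 0.238, 0.001]
ft_force: [-1.3, 0.2, -0.6]
grip_width: 0.374
grip_force: 0.7
```

```bash
python3 -c "
from h import *
st()
p=ctrl.get_image('top'); save('e.png',cv2.resize(p['frame'][150:225,225:305],None,fx=7.5,fy=7.5))"
```

```text
t 5.97 pos [ 0.4025 -0.0391  0.0113] tray mm [-50.3  15.2] z 11.3 phi 0.152 zaxis [ 0.001 -0.    -1.   ] F [-1.3  0.2 -0.6] Ftray [-1.2  0.4] j [ 0.29  0.04 -0.26  2.24  0.02  0.85 -1.4 ] w 0.374
```

View pics/e.png

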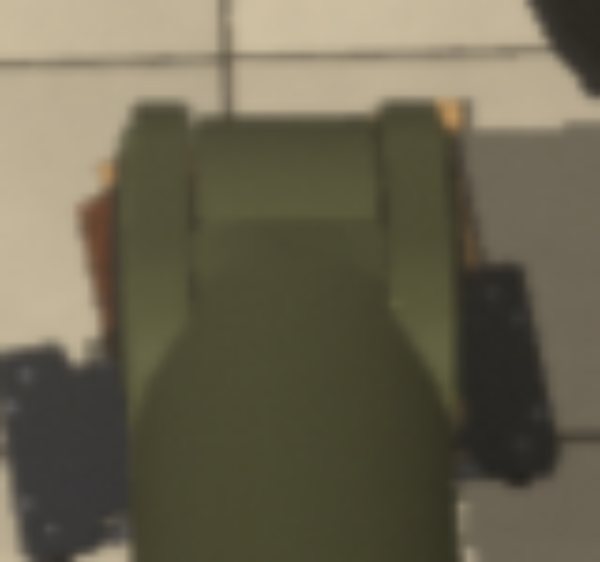

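The arm hides most of the stack, but a coaster corner shows at (80,205), near the fence. I continue by feel.

{"op": "move_arm", "data": {
  "increments": "0.5 0.1 0 0 0 0 160;0.5 0.1 0 0 0 0 160;0.5 0.1 0 0 0 0 160;0.5 0.1 0 0 0 0 160;0 0 0 0 0 0 160;0 0 0 0 0 0 160;0 0 0 0 0 0 160;0 0 0 0 0 0 160"
}}

```text
time: 6.68
position: [0.4037, -0.0389, 0.0111]
tool_rot: [3.132, 0.238, -0.001]
ft_force: [-4.3, -1.2, 1.7]
grip_width: 0.373
grip_force: 2.6
```

```bash
python3 -c "
from h import *
st()"
```

```text
t 6.68 pos [ 0.4037 -0.0389  0.0111] tray mm [-49.1  15.2] z 11.1 phi 0.152 zaxis [-0.001 -0.    -1.   ] F [-4.3 -1.2  1.7] Ftray [-4.5 -0.6] j [ 0.29  0.05 -0.26  2.24  0.02  0.86 -1.4 ] w 0.373
```

{"op": "move_arm", "data": {
  "increments": "0.5 0.1 0 0 0 0 160;0.5 0.1 0 0 0 0 160;0.5 0.1 0 0 0 0 160;0 0 0 0 0 0 160;0 0 0 0 0 0 160;0 0 0 0 0 0 160;0 0 0 0 0 0 160;0 0 0 0 0 0 160"
}}

```text
time: 7.35
position: [0.4037, -0.0389, 0.0108]
tool_rot: [3.132, 0.238, -0.006]
ft_force: [-8.6, -1.6, 4.4]
grip_width: 0.375
grip_force: 4.2
```

```bash
python3 -c "
from h import *
st()"
```

```text
t 7.35 pos [ 0.4037 -0.0389  0.0108] tray mm [-49.   15.2] z 10.8 phi 0.152 zaxis [-0.004 -0.001 -1.   ] F [-8.6 -1.6  4.4] Ftray [-8.7 -0.3] j [ 0.29  0.05 -0.26  2.24  0.02  0.86 -1.4 ] w 0.375
```

Firm contact with the fence at 8.7 N, where geometry predicts it. Now I back off, rise and turn 90° for the push towards the stop.

{"op": "move_arm", "data": {
  "increments": "-7 -1 0 0 0 0 160;-8 -1 0 0 0 0 160;0 0 12 0 0 7 160;0 0 12 0 0 7 160;0 0 12 0 0 7 160;5 10 12 0 0 7 160;8 14 12 0 0 7 160;8 14 10 0 0 7 160"
}}

```text
time: 8.02
position: [0.4135, -0.0023, 0.0828]
tool_rot: [2.834, 1.351, 0.007]
ft_force: [0.9, 0.1, -0.1]
grip_width: 0.374
grip_force: 0.0
```

{"op": "move_arm", "data": {
  "increments": "8 14 0 0 0 7 160;8 14 0 0 0 7 160;8 14 0 0 0 7 160;8 14 0 0 0 7 160;2 0 0 0 0 7 160;0 0 0 0 0 7 160;0 0 0 0 0 6 160;0 0 0 0 0 0 160"
}}

```text
time: 8.68
position: [0.4468, 0.0538, 0.0818]
tool_rot: [2.043, 2.385, 0.004]
ft_force: [-0.1, -0.4, -0.5]
grip_width: 0.374
grip_force: 0.0
```

```bash
python3 -c "
from h import *
st()
p=ctrl.get_image('top'); save('f.png',cv2.resize(p['frame'][150:225,225:305],None,fx=7.5,fy=7.5))"
```

```text
t 8.68 pos [0.4468 0.0538 0.0818] tray mm [  7.6 100.3] z 81.8 phi 1.725 zaxis [ 0.003  0.001 -1.   ] F [-0.1 -0.4 -0.5] Ftray [-0.1 -0.4] j [ 0.18  0.03 -0.36  2.08  0.01  1.02 -0.03] w 0.374
```

View pics/f.png

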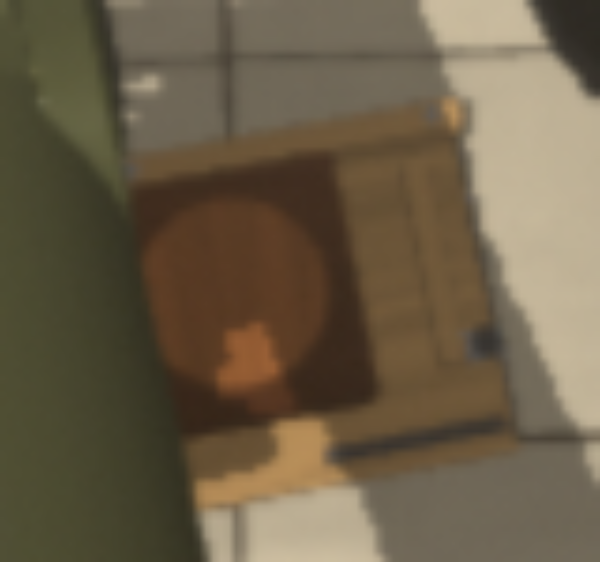

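The stack now lies square along the fence, with its right edge at (340,160)–(375,400), about 25 mm short of the stop. I go down on the open +y side.

{"op": "move_arm", "data": {
  "increments": "0 0 -12 0 0 0 160;0 0 -12 0 0 0 160;0 0 -12 0 0 0 160;0 0 -12 0 0 0 160;0 0 -12 0 0 0 160;0 0 -10 0 0 0 160;0 0 -1 0 0 0 160;0 0 0 0 0 0 160"
}}

```text
time: 9.4
position: [0.4458, 0.0535, 0.01]
tool_rot: [-2.048, -2.381, -0.001]
ft_force: [-0.2, 0.3, 0.3]
grip_width: 0.366
grip_force: 0.0
```

{"op": "move_arm", "data": {
  "increments": "0.6 -4 0 0 0 0 160;0.6 -4 0 0 0 0 160;0.6 -4 0 0 0 0 160;0.6 -4 0 0 0 0 160;0.6 -4 0 0 0 0 160;0.6 -4 0 0 0 0 160;0.6 -4 0 0 0 0 160;0.6 -4 0 0 0 0 160"
}}

```text
time: 10.07
position: [0.451, 0.0212, 0.0104]
tool_rot: [-2.047, -2.383, -0.001]
ft_force: [0.1, 0.8, 0.3]
grip_width: 0.374
grip_force: 0.4
```

```bash
python3 -c "
from h import *
st()"
```

```text
t 10.07 pos [0.451  0.0212 0.0104] tray mm [ 6.8 67.5] z 10.4 phi 1.722 zaxis [ 0.     0.001 -1.   ] F [0.1 0.8 0.3] Ftray [0.2 0.7] j [ 0.21  0.15 -0.33  2.14  0.06  0.87 -0.01] w 0.374
```

{"op": "move_arm", "data": {
  "increments": "0.2 -1.4 0.5 0 0 0 160;0.2 -1.4 0.3 0 0 0 160;0.2 -1.4 0 0 0 0 160;0.2 -1.4 0 0 0 0 160;0.2 -1.4 0 0 0 0 160;0.2 -1.4 0 0 0 0 160;0.2 -1.4 0 0 0 0 160;0.2 -1.4 0 0 0 0 160"
}}

```text
time: 10.73
position: [0.4524, 0.0102, 0.0111]
tool_rot: [-2.046, -2.383, -0.001]
ft_force: [-0.7, 0.8, 0.6]
grip_width: 0.37
grip_force: 0.3
```

```bash
python3 -c "
from h import *
st()"
```

```text
t 10.73 pos [0.4524 0.0102 0.0111] tray mm [ 6.6 56.4] z 11.1 phi 1.723 zaxis [ 0.     0.001 -1.   ] F [-0.7  0.8  0.6] Ftray [-0.6  0.9] j [ 0.23  0.15 -0.32  2.14  0.06  0.87  0.02] w 0.37
```

{"op": "move_arm", "data": {
  "increments": "0.1 -0.6 0 0 0 0 160;0.1 -0.6 0 0 0 0 160;0.1 -0.6 0 0 0 0 160;0.1 -0.6 0 0 0 0 160;0.1 -0.6 0 0 0 0 160;0 0 0 0 0 0 160;0 0 0 0 0 0 160;0 0 0 0 0 0 160"
}}

```text
time: 11.4
position: [0.4529, 0.0074, 0.0111]
tool_rot: [-2.046, -2.383, -0.001]
ft_force: [-1.2, 1.5, 0.6]
grip_width: 0.373
grip_force: 0.6
```

```bash
python3 -c "
from h import *
st()"
```

```text
t 11.4 pos [0.4529 0.0074 0.0111] tray mm [ 6.6 53.5] z 11.1 phi 1.722 zaxis [ 0.     0.001 -1.   ] F [-1.2  1.5  0.6] Ftray [-1.   1.7] j [ 0.23  0.15 -0.32  2.13  0.06  0.87  0.03] w 0.373
```

{"op": "move_arm", "data": {
  "increments": "0.1 -0.5 0 0 0 0 160;0.1 -0.5 0 0 0 0 160;0.1 -0.5 0 0 0 0 160;0.1 -0.5 0 0 0 0 160;0 0 0 0 0 0 160;0 0 0 0 0 0 160;0 0 0 0 0 0 160;0 0 0 0 0 0 160"
}}

```text
time: 12.07
position: [0.453, 0.0067, 0.0111]
tool_rot: [-2.045, -2.383, -0.002]
ft_force: [-1.6, 5.5, 1.1]
grip_width: 0.375
grip_force: 2.7
```

```bash
python3 -c "
from h import *
st()"
```

```text
t 12.07 pos [0.453  0.0067 0.0111] tray mm [ 6.6 52.8] z 11.1 phi 1.723 zaxis [-0.001  0.002 -1.   ] F [-1.6  5.5  1.1] Ftray [-0.7  5.7] j [ 0.23  0.15 -0.32  2.13  0.06  0.87  0.03] w 0.375
```

{"op": "move_arm", "data": {
  "increments": "0.1 -0.5 0 0 0 0 160;0.1 -0.5 0 0 0 0 160;0 0 0 0 0 0 160;0 0 0 0 0 0 160;0 0 0 0 0 0 160;0 0 0 0 0 0 160;0 0 0 0 0 0 160;0 0 0 0 0 0 160"
}}

```text
time: 12.73
position: [0.453, 0.0066, 0.0111]
tool_rot: [-2.043, -2.382, -0.003]
ft_force: [-2.3, 7.4, 2.8]
grip_width: 0.37
grip_force: 3.8
```

```bash
python3 -c "
from h import *
st()"
```

```text
t 12.73 pos [0.453  0.0066 0.0111] tray mm [ 6.6 52.7] z 11.1 phi 1.724 zaxis [-0.001  0.003 -1.   ] F [-2.3  7.4  2.8] Ftray [-1.2  7.7] j [ 0.23  0.15 -0.32  2.13  0.06  0.87  0.03] w 0.37
```

{"op": "move_arm", "data": {
  "increments": "-0.5 3 0 0 0 0 160;-1 8 0 0 0 0 160;-1 8 0 0 0 0 160;0 0 12 0 0 -7 160;0 0 12 0 0 -7 160;0 0 12 0 0 -7 160;0 0 12 0 0 -7 160;0 0 12 0 0 -7 160"
}}

```text
time: 13.4
position: [0.4511, 0.0235, 0.0718]
tool_rot: [2.673, 1.65, 0.001]
ft_force: [-0.3, 0.4, -0.2]
grip_width: 0.372
grip_force: 0.0
```

{"op": "move_arm", "data": {
  "increments": "-13 -10 2 0 0 -7 160;-13 -10 0 0 0 -7 160;-13 -10 0 0 0 -7 160;-13 -10 0 0 0 -7 160;-13 -10 0 0 0 -7 160;-10 -8 0 0 0 -7 160;0 0 0 0 0 -7 160;0 0 0 0 0 -6 160"
}}

```text
time: 14.07
position: [0.3756, -0.0352, 0.0732]
tool_rot: [3.132, 0.227, 0.002]
ft_force: [-0.3, -0.2, -0.5]
grip_width: 0.368
grip_force: 0.0
```

```bash
python3 -c "
from h import *
st()"
```

```text
t 14.07 pos [ 0.3756 -0.0352  0.0732] tray mm [-76.3  23.2] z 73.2 phi 0.145 zaxis [ 0.001 -0.001 -1.   ] F [-0.3 -0.2 -0.5] Ftray [-0.4 -0.1] j [ 0.29 -0.12 -0.25  2.25 -0.03  1.01 -1.37] w 0.368
```

{"op": "move_arm", "data": {
  "increments": "5 -9 0 0 0 0.4 160;5 -9 0 0 0 0 160;0 -8 0 0 0 0 160;0 0 -15 0 0 0 160;0 0 -15 0 0 0 160;0 0 -15 0 0 0 160;0 0 -12 0 0 0 160;0 0 -5 0 0 0 160"
}}

```text
time: 14.73
position: [0.3849, -0.0612, 0.0095]
tool_rot: [-3.131, -0.251, 0.003]
ft_force: [-0.5, -0.8, -0.3]
grip_width: 0.376
grip_force: 0.0
```

{"op": "move_arm", "data": {
  "increments": "4 0.6 0 0 0 0 160;4 0.6 0 0 0 0 160;4 0.6 0 0 0 0 160;3 0.5 0 0 0 0 160;1 0.2 0 0 0 0 160;1 0.2 0 0 0 0 160;0 0 0 0 0 0 160;0 0 0 0 0 0 160"
}}

```text
time: 15.4
position: [0.403, -0.058, 0.0112]
tool_rot: [3.131, 0.249, 0.002]
ft_force: [-0.2, 0.5, 0.8]
grip_width: 0.371
grip_force: 0.0
```

```bash
python3 -c "
from h import *
st()"
```

```text
t 15.4 pos [ 0.403  -0.058   0.0112] tray mm [-52.6  -3.6] z 11.2 phi 0.159 zaxis [ 0.001 -0.    -1.   ] F [-0.2  0.5  0.8] Ftray [-0.1  0.5] j [ 0.3   0.05 -0.23  2.24  0.01  0.85 -1.35] w 0.371
```

{"op": "move_arm", "data": {
  "increments": "0.8 0.1 0 0 0 -0.4 160;0.8 0.1 0 0 0 0 160;0.8 0.1 0 0 0 0 160;0.8 0.1 0 0 0 0 160;0.5 0.1 0 0 0 0 160;0.5 0.1 0 0 0 0 160;0.5 0.1 0 0 0 0 160;0 0 0 0 0 0 160"
}}

```text
time: 16.07
position: [0.4067, -0.0574, 0.0108]
tool_rot: [3.132, 0.238, -0.002]
ft_force: [-3.7, -0.7, 2.2]
grip_width: 0.375
grip_force: 1.9
```

```bash
python3 -c "
from h import *
st()"
```

```text
t 16.07 pos [ 0.4067 -0.0574  0.0108] tray mm [-48.9  -3.6] z 10.8 phi 0.152 zaxis [-0.001 -0.    -1.   ] F [-3.7 -0.7  2.2] Ftray [-3.8 -0.1] j [ 0.3   0.06 -0.23  2.23  0.02  0.86 -1.36] w 0.375
```

{"op": "move_arm", "data": {
  "increments": "0.5 0.1 0 0 0 0 160;0.5 0.1 0 0 0 0 160;0 0 0 0 0 0 160;0 0 0 0 0 0 160;-2 -0.3 0 0 0 0 160;-6 -1 0 0 0 0 160;-7 -1 0 0 0 0 160;0 0 20 0 0 0 160"
}}

```text
time: 16.73
position: [0.3896, -0.0591, 0.0285]
tool_rot: [-3.131, -0.238, 0.009]
ft_force: [-0.1, -0.3, -0.5]
grip_width: 0.372
grip_force: 0.0
```

{"op": "move_arm", "data": {
  "increments": "0 0 35 0 0 0 160;0 0 35 0 0 0 160;0 15 35 0 0 0 160;5 35 15 0 0 0 160;5 40 0 0 0 0 160;5 40 0 0 0 0 160;5 40 0 0 0 0 160;5 40 0 0 0 0 160"
}}

```text
time: 17.4
position: [0.4189, 0.1525, 0.1518]
tool_rot: [3.133, 0.237, 0.006]
ft_force: [0.8, -1.4, 0.2]
grip_width: 0.371
grip_force: 0.0
```

Run:
```python
from h import *
st()
p=ctrl.get_image('top'); q=ctrl.get_image('side')
a=cv2.resize(p['frame'][150:225,225:305],(600,562),interpolation=cv2.INTER_CUBIC)
save('g.png',a); save('g2.png',cv2.resize(q['frame'][160:230,225:305],(686,600),interpolation=cv2.INTER_CUBIC))
```

```text
t 17.4 pos [0.4189 0.1525 0.1518] tray mm [ -5.1 202.1] z 151.8 phi 0.151 zaxis [ 0.004  0.    -1.   ] F [ 0.8 -1.4  0.2] Ftray [ 0.5 -1.5] j [ 0.11 -0.05 -0.5   2.01 -0.03  1.17 -1.8 ] w 0.371
```

View pics/g.png

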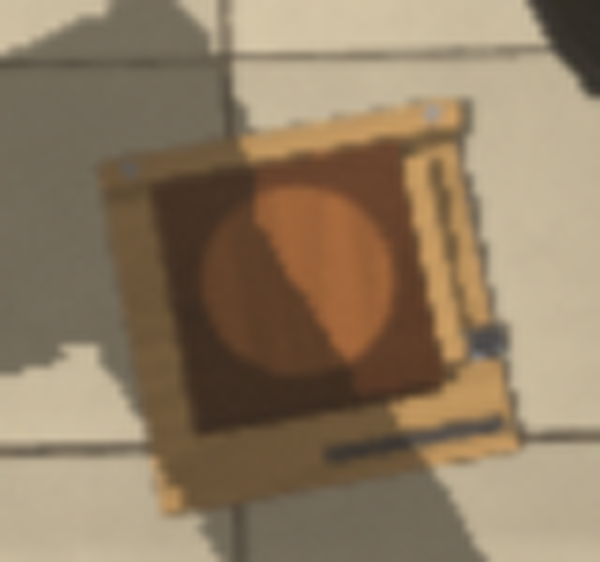

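View pics/g2.png

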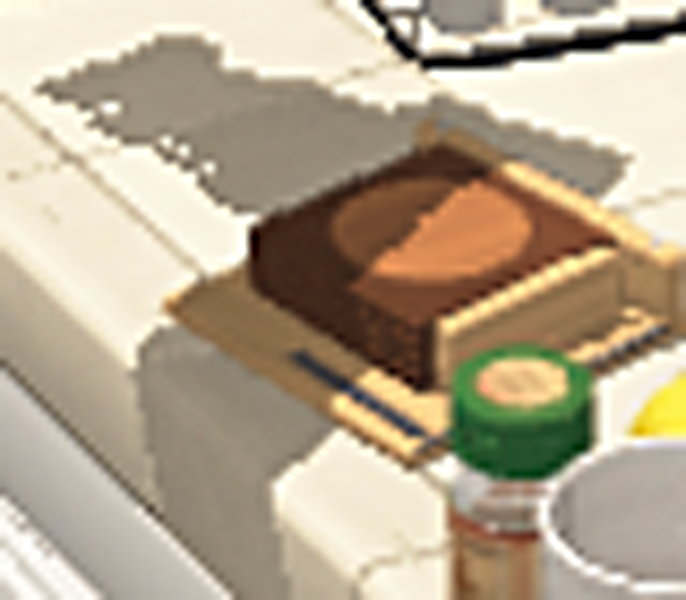

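The top picture shows the stack flush with the fence (150,185)–(400,145) and with the stop (405,150)–(440,375). In the side view all four edges are lined up, and the bystanders in view stand where they were.

```bash
python3 -c "
from h import *
print(ctrl.close_job())"
```

```text
the job is handed in; nothing more can be done
None
```

I handed the job in after 17.4 s. Both cameras show the four coasters square, lined up and flush against the fence and end stop; my taps stayed under about 10 N as far as I read them, but the judge returned no verdict.

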